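# Tea infuser off its hook and into the mug

### The arm

A 6-joint arm with a two-finger parallel gripper is mounted at the origin on a cart in front of the work surface, level with it; the furniture and walls round the work are solid. World frame = base frame: x ahead of the robot, y to its left, z up, the work surface at z = 0. Lengths are in mm, angles in degrees, forces in N, time in s.
With the tool pointing down it reaches from about 300 to 950 mm from the base axis. Payload 3.1 kg.
Tool frame: the origin (TCP) lies on the centre line of the jaws, within the pads' length; the fingertips stand 11 mm ahead of it and the grasp point (between the pads) lies 8 mm behind it; z points along the fingers, y is the line along which they close (so a half turn about z gives the same grasp; the last joint's range is limited). The gripper opens to 85 mm and grips with 20 to 120 N. Pads are 22 mm wide; open, the fingers measure 114 mm over their backs; the gripper's body (76 mm by 85 mm) begins 54 mm behind the grasp point. The pads swing forward as they close: fully open they stand 13 mm farther back than shut.
Start: joints at [73.184, 17.653, 93.61, -0, 68.738, -3.994], TCP at [138.736, 609.413, 242.272] pointing down, gripper open.
Joint ranges: [-175.34, 175.34], [-45.06, 112.39], [2.9, 150.54], [-68.45, 248.45], [3.09, 151.38], [-168.51, 168.51]. Speed limits (degrees/s): [159.86, 159.86, 180, 180, 180, 180].

### API

Orientations are given as a 3x3 rotation matrix whose columns are the frame's x, y, z axes.
In Python, from cell import * gives the robot as it stands.
- The arm moves only by the tool drive_tool, never from a script. Its argument "series" is a list of rows, each a list of 5 numbers: the shift along the tool's x, y, z normalised to -1 to 1, where 1 is 60 mm, then the turn about the tool's z normalised to -1 to 1, where 1 is 0.1 rad, then the opening, from -1 (shut) to 1 (fully open). In form: [[tx, ty, tz, twist, gripper], ...]. A call has 1 to 5 rows; each row shifts and turns the commanded pose from where the row before left it, along the tool's axes as they then stand; what a row does not reach is not made up. A row lasts 1/8 s, in which the tool goes at most 62.5 mm and 10.7 degrees, less where a joint would pass 70% of its speed; a pose out of reach is approached as far as the arm can. A call with a number of a shift or a turn outside -1 to 1 is refused whole. A call with a gripper value outside its range is refused whole. The fingers move at their own pace and stop on an object; the grip force is fixed at half the most. Time passes only in rows, so rows that do not move let the fingers close. It gives the time, the measured TCP pose, the force, the opening and the grip force at its end, in the units of the state.
- sense(): the state, without advancing time (a new reading comes with each control period).
- capture(name): name is "scene" or "top" or "wrist"; returns (picture, depth): 480x640x3 uint8, red, green, blue; 480x640 float32, mm along the optical axis (not along the pixel's ray), 0 where there is no reading.
- camera_info(name): a dict with "fovy" (degrees; the focal length in pixels is half the picture's height over the tangent of half this angle, whatever the lens; pixels are square), "cx", "cy" (the principal point, pixels), "view" (4x4, takes a point from world to camera coordinates). Camera axes: x right, y down, z forward; pixel columns grow to the right and rows downward; lengths in mm; the calibration is good to about 2 mm. A picture is of the moment at which its call begins: read the wrist's pose just before it. camera_info takes no time and is no camera call; for the wrist camera it gives the pose at the moment of the call.
- hand_in(): hands the job in; it is judged then, once.
Trained networks look in the newest picture that a camera, given by its name, has taken for a name from the list of things; names that differ only in an ending like _2 or _b are one class to them, and where a whole thing is asked for, a point or a joint stands for the part that bears it (a point fixed in the world has none). Each returns a list of dicts, best first, with "score" (0 to 1); they miss things now and then, are a little off and sometimes report something else, mostly with a low value. They report only what shows in the picture. A call takes as long as a camera call.
- spot_in(label, camera): "rect" ([centre column, centre row, width, height] in pixels, round what is visible of it).
- outline_of(label, camera): "region" (480x640 bool, what is visible of it) and "rect" ([centre column, centre row, width, height] in pixels, round what is visible of it).
The state is a dict: "t": time; "joint_pos": joint angles; "joint_vel": joint speeds; "tau": joint torques, N m; "eef_pos": TCP position; "orientation": TCP orientation; "ft_force": force on the tool from outside, world axes, zero at the start; "wrist_torque": the same for the moment, N m; "grip_width": opening from 0.0 (shut) to 1.0 (fully open); "finger_force": force on a finger pad.
Only numpy, scipy, OpenCV 4.12 (cv2) and the standard library are available. Lean on these libraries where they do the work, as an engineer would, in place of code of your own. Each camera call takes 0.05 s, during which the arm holds its last target. There are 200 camera calls.

### The job

Get the mug ready for loose-leaf tea: lift the basket infuser up and off its hook on the tea rack and seat it in the mug, with the basket inside, the brim resting flat on the mug's rim and the loop upright. Lower it all the way in before you let go, keep the mug standing where it is, and leave the strainer and the scoop hanging and the honey jar undisturbed.

Things in the scene. Friction and masses are not known exactly. Their poses are not given: they have to be found in the camera images.
- tea_rack: Fixed rack: oak base 130 x 340 x 18 mm, origin under its centre, x to its back, y along it. A steel rail 10 mm thick runs along y between posts at y = -150 and +150 mm, at x = 30 mm, z = 196 mm; nothing stands higher than 210 mm. Three hooks at y = -100, 0, +100 mm reach forward (-x) from the rail.
- rack_hook (a point): Lowest point (wire centre) of the middle hook of the rack, 185 mm up; the outer two are alike, 100 mm to either side along y. Axes as the rack. Hooks are 5 mm wire that turns up in front to a ball tip 19 mm further forward (-x), its top 25 mm above this point. To come off, an item must rise 25 mm or more, then go 30 mm or more forward.
- infuser_handle (a point): Upright loop of 5 mm wire over the basket infuser (steel, about 90 g), hung on any of the hooks: in the infuser's y-z plane, 39 mm wide over two legs that are straight from 20 to 55 mm above the brim's underside. This point: midway between the legs, 45 mm above that underside, 27 mm below the top wire's centre. The hook passes under the loop's top along x. From above, pinch the legs along y.
- infuser_brim (a point): The same infuser: centre of the underside of its flat round brim (87 mm wide, 3 mm thick), which rests on the mug's rim when seated. Axes: z up through the loop, y across its legs. The perforated basket below it is 55 mm wide at the top, 38 mm at the bottom, 50 mm deep.
- mug_mouth (a point): Stoneware mug, about 310 g, loose, 92 mm high, 80 mm wide over its rim, with one side handle roughly along this point's +x reaching 72 mm from the centre: centre of the mouth at rim height, z up. The mouth is about 70 mm wide inside and narrows to 48 mm 60 mm down.
- strainer: Tea strainer with a 54 mm round mesh bowl, 128 mm long, hanging on another hook by the eye of its handle; origin at the top of the eye.
- scoop: Caddy scoop with a 43 mm round cup and flat handle, 126 mm long, hanging on the remaining hook by the eye of its handle; origin at the top of the eye.
- honey_jar: Jar with a green lid, 68 x 74 x 84 mm, standing on the worktop left of the rack; origin under its centre.

How it is judged:
By the outcome, as a careful person would: the job done as asked, in the order asked, and still so for the second after the job is handed in, with the robot touching nothing.
It also fails if it takes over 45 s, if anything falls off the work surface, if the arm or the gripper's body presses on something with over 40 N, if the wrist force passes 120 N, or if a joint passes its speed limit or range.

## Working session

There is one attempt and no reset: what is moved stays moved. The work goes in short steps, Python scripts to look and compute and a tool call to move; the robot and the scene stay as the last step left them, time stands still between calls to the robot, and variables do not carry over. Pictures are saved under pics/ and viewed, at most 10 in all, crops included, and the job is handed in when it is done.

Besides the shell and the picture viewer there is one more tool, called by a JSON object that holds its "api" and its "payload", one argument or row to a line. drive_tool: Moves the arm, as the interface text tells. Scaled input: -1 to 1 covers 60 mm each way for a shift and 0.1 rad each way for a turn. Its arguments: {"type":"object","properties":{"series":{"type":"array"}},"required":["series"]}

```bash
mkdir -p pics; cat > h.py <<'E'
from cell import *
import numpy as np, cv2
def cam(n):
    i=camera_info(n); f=240/np.tan(np.radians(i["fovy"])/2); return f,i["cx"],i["cy"],np.array(i["view"])
def world(n,d,mask=None,c=None):
    f,cx,cy,V=c or cam(n)
    v,u=np.nonzero((d>0) if mask is None else (mask&(d>0))); z=d[v,u]
    P=np.stack([(u-cx)/f*z,(v-cy)/f*z,z,np.ones_like(z)])
    return (np.linalg.inv(V)@P)[:3].T
def proj(n,p):
    f,cx,cy,V=cam(n); q=V@np.append(p,1); return q[0]/q[2]*f+cx,q[1]/q[2]*f+cy
def save(name,im): cv2.imwrite("pics/"+name+".png",im[...,::-1])
E
python3 - <<'E'
from h import *
s=sense(); print(s["t"],s["eef_pos"],np.round(s["orientation"],3).tolist(),s["grip_width"])
ims=[]
for n in("scene","top"):
    im,d=capture(n); ims.append(im)
    print(n,np.round(np.linalg.inv(cam(n)[3])[:3],2).tolist())
    for l in("tea_rack","infuser_brim","mug_mouth","strainer","scoop","honey_jar"):
        for o in outline_of(l,n)[:2]:
            P=world(n,d,o["region"])
            if len(P): print(n,l,round(o["score"],2),np.round(o["rect"]),"min",P.min(0).round(),"max",P.max(0).round(),"med",np.median(P,0).round())
    np.savez("pics/"+n,im=im,d=d)
save("scene",ims[0]);save("top",ims[1])
E
```

```text
0.0 [138.53141124 608.6520988  241.05321346] [[-0.975, 0.222, -0.001], [0.222, 0.975, -0.002], [0.0, -0.002, -1.0]] 0.998108299531
scene [[-0.66, -0.58, 0.48, 91.96], [-0.75, 0.5, -0.43, 174.56], [0.01, -0.64, -0.77, 791.64]]
scene tea_rack 0.83 [349. 205. 186. 157.] min [ 369. -552.   -3.] max [ 743. -186.  212.] med [ 530. -308.   21.]
scene infuser_brim 0.87 [345. 194.  48.  53.] min [ 504. -451.   -2.] max [ 671. -263.  196.] med [ 549. -307.  122.]
scene mug_mouth 0.87 [320. 312.  55.  65.] min [ 375. -221.   -2.] max [504. -64.  95.] med [ 417. -137.   57.]
scene scoop 0.74 [395. 213.  22.  45.] min [ 435. -358.   77.] max [ 473. -333.  177.] med [ 453. -344.  103.]
scene honey_jar 0.89 [214. 292.  48.  60.] min [543. -90.  -2.] max [674.   8.  89.] med [563. -21.  82.]
top [[0.0, -0.98, 0.18, 371.11], [-1.0, -0.0, 0.0, -172.26], [-0.0, -0.18, -0.98, 988.42]]
top tea_rack 0.84 [421. 220. 171. 248.] min [ 371. -453.   -1.] max [ 750. -186.  213.] med [ 521. -309.   21.]
top infuser_brim 0.63 [421. 218.  61.  64.] min [ 503. -350.   21.] max [ 593. -262.  210.] med [ 548. -305.  122.]
top mug_mouth 0.88 [292. 312.  74.  56.] min [ 376. -173.   -2.] max [463. -64.  97.] med [ 417. -129.   22.]
top mug_mouth 0.67 [449. 285.  30.  30.] min [ 435. -377.   19.] max [ 478. -333.  196.] med [ 452. -344.  103.]
top scoop 0.63 [447. 285.  29.  32.] min [ 435. -384.   16.] max [ 486. -324.  212.] med [ 453. -344.  103.]
top scoop 0.6 [420. 218.  63.  65.] min [ 503. -375.    0.] max [ 618. -262.  210.] med [ 549. -306.  122.]
top honey_jar 0.72 [235. 209.  51.  57.] min [545. -62.   0.] max [613.   8.  90.] med [574. -30.  84.]
```

View pics/scene.png

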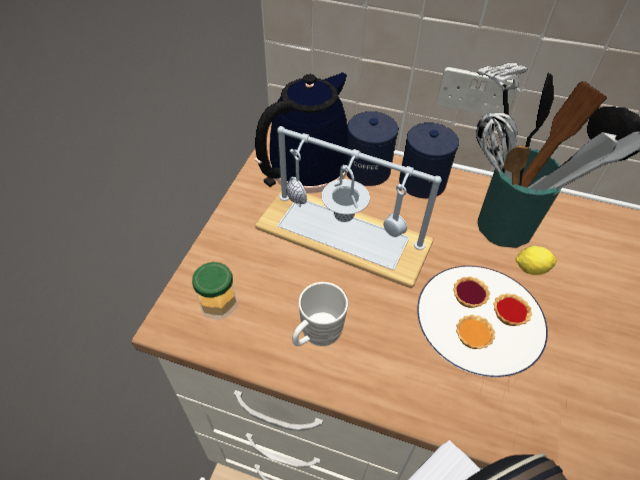

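View pics/top.png

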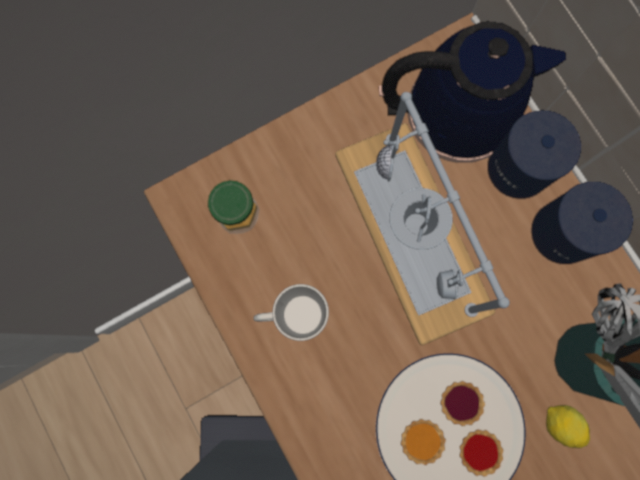

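```bash
python3 - <<'E'
from h import *
Q=[]
for n in("scene","top"):
    d=np.load("pics/"+n+".npz")["d"]; P=world(n,d); Q.append(P)
    def box(a,b): return P[((P>a)&(P<b)).all(1)]
    R=box([360,-560,188],[760,-170,206])   # rail
    c=cv2.fitLine(R[:,:2].astype(np.float32),cv2.DIST_HUBER,0,.01,.01).ravel(); print(n,"rail",len(R),c.round(3),R.min(0).round(),R.max(0).round())
    B=box([495,-360,112],[600,-255,128]); print("brim",len(B),B.min(0).round(1),B.max(0).round(1),np.median(B[:,2]), cv2.minEnclosingCircle(B[:,:2].astype(np.float32)))
    L=box([495,-360,132],[600,-255,192]); print("loop",len(L),L.min(0).round(),L.max(0).round())
    M=box([360,-180,87],[470,-60,100]); print("rim",len(M),np.median(M[:,2]), cv2.minEnclosingCircle(M[:,:2].astype(np.float32)))
    H=box([350,-250,25],[520,-40,75]); print("mugbody",H.min(0).round(),H.max(0).round())
E
```

```text
scene rail 3022 [ 1.00000e+00  1.90000e-02  6.16216e+02 -3.67368e+02] [ 376. -560.  188.] [ 760. -249.  206.]
brim 988 [ 502.5 -352.3  112. ] [ 591.7 -262.   127.4] 122.70823405345214 ((547.9564819335938, -307.30340576171875), 45.93757629394531)
loop 154 [ 520. -352.  132.] [ 574. -299.  192.]
rim 393 91.29149899411846 ((415.08856201171875, -135.3614044189453), 41.186424255371094)
mugbody [ 376. -173.   25.] [453. -63.  75.]
top rail 6441 [ 9.92000e-01 -1.22000e-01  6.34911e+02 -3.72713e+02] [ 373. -560.  188.] [ 760. -252.  206.]
brim 2071 [ 503.5 -350.4  112.1] [ 592.7 -261.3  127.8] 122.65944617742127 ((547.5645751953125, -306.2229919433594), 45.23557662963867)
loop 176 [ 521. -316.  132.] [ 575. -300.  192.]
rim 436 91.64078189835953 ((415.7248229980469, -126.30162811279297), 47.65605545043945)
mugbody [ 381. -169.   25.] [452. -64.  75.]
```

The scene view shows the infuser on the middle hook (346,195), the strainer to the left, the scoop to the right, and the mug at (322,308) with its handle lower left. In the top view the rail runs (405,98) to (503,302), the infuser is at (421,220) and the mug at (300,312) with its handle towards +y. The measured brim height (~122) is what a hung infuser should give.

```bash
cat > meas.py <<'E'
from h import *
from scipy.optimize import least_squares
def rim(P):
    M=P[((P>[360,-185,88])&(P<[470,-60,98])).all(1)]
    r=least_squares(lambda q:np.hypot(M[:,0]-q[0],M[:,1]-q[1])-37.5,[415,-133],loss='soft_l1').x
    return r.round(1),len(M)
def brim(P,z0,c0,w=60):
    B=P[(np.abs(P[:,2]-z0)<5)&(np.hypot(P[:,0]-c0[0],P[:,1]-c0[1])<w)]
    f=lambda q:np.clip(np.hypot(B[:,0]-q[0],B[:,1]-q[1])-43.5,0,None)
    a=np.degrees(np.arctan2(B[:,1]-c0[1],B[:,0]-c0[0]))
    E=[]
    for k in range(-180,180,10):
        S=B[(a>=k)&(a<k+10)]
        if len(S)>5: E.append(S[np.argmax(np.hypot(*(S[:,:2]-c0).T))][:2])
    E=np.array(E); r=least_squares(lambda q:np.hypot(E[:,0]-q[0],E[:,1]-q[1])-q[2],[*c0,43.5],loss='soft_l1').x
    return r.round(1),np.median(B[:,2]).round(1)
E
python3 - <<'E'
from meas import *
for n in("scene","top"):
    d=np.load("pics/"+n+".npz")["d"]; P=world(n,d)
    u=np.array([.90,.43]);u/=np.linalg.norm(u);v=np.array([u[1],-u[0]])
    c=np.array([547.7,-306.7]); q=(P[:,:2]-c)@np.c_[u,v]
    R=P[(np.abs(q[:,0])<140)&(np.abs(q[:,1]-25)<30)&(P[:,2]>193)&(P[:,2]<206)]
    l=cv2.fitLine(R[:,:2].astype(np.float32),cv2.DIST_HUBER,0,.01,.01).ravel()
    l_d=l[:2]*np.sign(l[0]); nn=np.array([l_d[1],-l_d[0]])
    print(n,"rail yaw",np.degrees(np.arctan2(l_d[1],l_d[0])).round(2),"rail dist from brim c",((l[2:]-c)@nn).round(1),len(R))
    print(" rim",rim(P)," brim",brim(P,122,c))
    L=P[(np.abs(q[:,0])<35)&(np.abs(q[:,1])<30)&(P[:,2]>130)&(P[:,2]<195)]; ql=(L[:,:2]-c)@np.c_[l_d,nn]
    print(np.c_[ql,L[:,2]][::8].round().astype(int).tolist())
E
```

```text
scene rail yaw 23.27 rail dist from brim c 31.0 1010
 rim (array([ 415. , -134.5]), 348)  brim (array([ 547.5, -307. ,   44.6]), np.float64(122.8))
[[5, 28, 195], [-2, 11, 194], [4, 4, 193], [2, 2, 193], [-3, 0, 195], [0, -1, 189], [-3, -3, 190], [-2, -6, 190], [-2, -9, 190], [-10, -7, 189], [16, 7, 162], [12, 9, 159], [-15, -9, 184], [13, 7, 153], [-14, -10, 176], [15, 7, 145], [14, 6, 144], [17, 8, 138], [-13, -10, 164], [-17, -10, 161], [-16, -11, 154], [-16, -8, 143], [-17, -9, 138], [-20, -11, 133], [-24, -15, 130]]
top rail yaw 23.2 rail dist from brim c 31.5 1924
 rim (array([ 415.7, -133.9]), 415)  brim (array([ 547.8, -306. ,   44.7]), np.float64(122.7))
[[13, 29, 195], [16, 6, 178], [17, 7, 166], [21, 13, 133], [19, 9, 142], [19, 8, 139], [7, 5, 192], [7, 1, 192], [15, 5, 144], [3, 7, 192], [4, -1, 192], [0, 9, 192], [2, 4, 190], [1, 2, 191], [1, -3, 191], [1, -5, 190], [-2, -4, 193], [-3, -3, 193], [-6, -3, 192], [-9, -3, 190], [-10, -9, 187], [-12, -10, 186], [-13, -11, 180], [-13, -11, 164], [-16, -10, 170], [-16, -11, 155], [-16, -11, 143], [-19, -11, 140], [-21, -11, 135], [-23, -12, 133], [-26, -15, 131]]
```

{"api": "drive_tool", "payload": {
  "series": [
    [0,0,-0.8,0,1]
  ]
}}

```text
t: 0.82
eef_pos: [137.8, 606.2, 285.5]
orientation: [[-0.975, 0.222, -0.003], [0.222, 0.975, -0.011], [0.001, -0.011, -1.0]]
ft_force: [0.5, -0.1, 0.3]
grip_width: 0.998
finger_force: 0.0
```

```bash
cat > plan.py <<'E'
from h import *
def plan(tx,ty,tz,yaw,step=55,g=1,tw=.095):
    s=sense(); p=np.array(s["eef_pos"]); y=np.array(s["orientation"])[:,1]; psi=np.arctan2(y[1],y[0])
    d=np.array([tx,ty,tz])-p; dy=(np.radians(yaw)-psi+np.pi)%(2*np.pi)-np.pi
    n=int(max(np.ceil(np.linalg.norm(d)/step),np.ceil(abs(dy)/tw))); st=d/n
    nt=int(np.ceil(abs(dy)/tw)); out=[]
    for i in range(n):
        a=[st@[-np.sin(psi),np.cos(psi),0]/60, st@[np.cos(psi),np.sin(psi),0]/60,-st[2]/60]
        t=0
        if i<nt: t=-dy/nt; psi-=t
        out.append([round(float(v),2) for v in (*a,t/.1,g)])
    print("t",s["t"],"J",np.round(s["joint_pos"],0),"n",n)
    for i in range(0,n,5): print(out[i:i+5])
E
python3 - <<'E'
from plan import *
X=[]
for n in("scene","top"):
    d=np.load("pics/"+n+".npz")["d"]; P=world(n,d)
    L=P[(P[:,2]>137)&(P[:,2]<174)&(np.hypot(P[:,0]-547.5,P[:,1]+306.5)<30)]
    a=np.median(L[L[:,0]<547],0);b=np.median(L[L[:,0]>547],0)
    print(n,len(L),a.round(1),b.round(1),((a+b)/2).round(1),np.degrees(np.arctan2(b[1]-a[1],b[0]-a[0])).round(1),np.hypot(*(b-a)[:2]).round(1))
plan(540,-290,290,5)
E
```

```text
scene 85 [ 529.6 -303.5  155.7] [ 563.2 -307.8  157. ] [ 546.4 -305.7  156.3] -7.2 33.9
top 57 [ 528.9 -302.5  147.6] [ 563.4 -306.8  152.8] [ 546.1 -304.7  150.2] -7.1 34.7
t 0.825 J [73. 16. 91. -0. 74. -4.] n 18
[[-0.55, -0.73, -0.0, 0.9, 1.0], [-0.61, -0.67, -0.0, 0.9, 1.0], [-0.67, -0.62, -0.0, 0.9, 1.0], [-0.72, -0.55, -0.0, 0.9, 1.0], [-0.77, -0.49, -0.0, 0.9, 1.0]]
[[-0.81, -0.42, -0.0, 0.9, 1.0], [-0.84, -0.34, -0.0, 0.9, 1.0], [-0.87, -0.26, -0.0, 0.9, 1.0], [-0.89, -0.19, -0.0, 0.9, 1.0], [-0.9, -0.1, -0.0, 0.9, 1.0]]
[[-0.91, -0.02, -0.0, 0.9, 1.0], [-0.91, 0.06, -0.0, 0.9, 1.0], [-0.9, 0.14, -0.0, 0.9, 1.0], [-0.88, 0.22, -0.0, 0.9, 1.0], [-0.86, 0.3, -0.0, 0.0, 1.0]]
[[-0.86, 0.3, -0.0, 0.0, 1.0], [-0.86, 0.3, -0.0, 0.0, 1.0], [-0.86, 0.3, -0.0, 0.0, 1.0]]
```

{"api": "drive_tool", "payload": {
  "series": [
    [-0.55,-0.73,0,0.9,1],
    [-0.61,-0.67,0,0.9,1],
    [-0.67,-0.62,0,0.9,1],
    [-0.72,-0.55,0,0.9,1],
    [-0.77,-0.49,0,0.9,1]
  ]
}}

```text
t: 1.45
eef_pos: [251.2, 358.8, 290.6]
orientation: [[-0.78, 0.626, 0.001], [0.626, 0.78, 0.001], [-0.0, 0.001, -1.0]]
ft_force: [1.1, 0.6, 0.2]
grip_width: 1.002
finger_force: 0.0
```

{"api": "drive_tool", "payload": {
  "series": [
    [-0.81,-0.42,0,0.9,1],
    [-0.84,-0.34,0,0.9,1],
    [-0.87,-0.26,0,0.9,1],
    [-0.89,-0.19,0,0.9,1],
    [-0.9,-0.1,0,0.9,1]
  ]
}}

```text
t: 2.08
eef_pos: [362.9, 110.1, 290.8]
orientation: [[-0.43, 0.903, 0.002], [0.903, 0.43, 0.0], [-0.0, 0.002, -1.0]]
ft_force: [0.5, 0.2, 0.5]
grip_width: 1.001
finger_force: 0.0
```

{"api": "drive_tool", "payload": {
  "series": [
    [-0.91,-0.02,0,0.9,1],
    [-0.91,0.06,0,0.9,1],
    [-0.9,0.14,0,0.9,0.3],
    [-0.88,0.22,0,0.9,0.3],
    [-0.86,0.3,0,0,0.3]
  ]
}}

```text
t: 2.7
eef_pos: [475.0, -139.2, 290.6]
orientation: [[-0.086, 0.996, 0.001], [0.996, 0.086, -0.0], [-0.0, 0.001, -1.0]]
ft_force: [0.1, -0.1, -0.6]
grip_width: 0.65
finger_force: 0.0
```

```bash
python3 - <<'E'
from plan import *
s=sense();print(np.round(s["eef_pos"],1),s["grip_width"])
im,d=capture("wrist"); V=np.linalg.inv(cam("wrist")[3]); print(V.round(2).tolist())
im2,_=capture("top")
save("w1",np.hstack([im,im2])[::1,::1][:, :, :] if 0 else cv2.resize(np.hstack([im,im2]),(800,300)))
plan(540,-290,290,5)
E
```

```text
[ 475.  -139.2  290.6] 0.6501405919045152
[[1.0, 0.08, 0.03, 471.8], [0.08, -0.96, -0.27, -78.8], [0.0, 0.27, -0.96, 421.47], [0.0, 0.0, 0.0, 1.0]]
t 2.8 J [-22.   1. 108.  -0.  72. -26.] n 3
[[-0.85, 0.29, 0.0, -0.05, 1.0], [-0.85, 0.28, 0.0, 0.0, 1.0], [-0.85, 0.28, 0.0, 0.0, 1.0]]
```

View pics/w1.png

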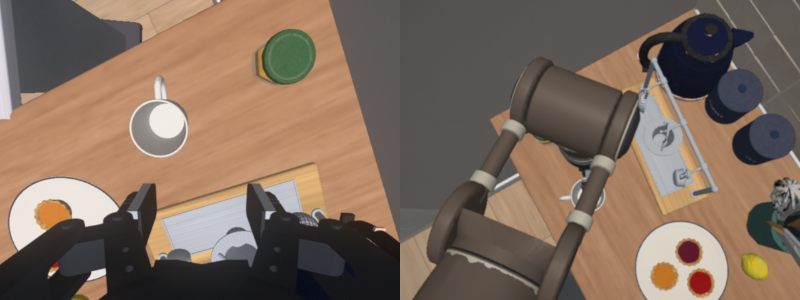

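The left half (wrist) shows the mug at (160,125), the jar at (288,55), the open fingers at (145,215) and (255,215), and the infuser brim at (230,245). The right half shows the arm clear of the rack. The infuser is yawed about 30° from the rack, so I'll use a gripper yaw of 5° and a 55 mm opening to keep the rear finger off the rail.

{"api": "drive_tool", "payload": {
  "series": [
    [-0.9,0.3,0,0,0.3],
    [-0.91,0.3,0,0,0.3],
    [-0.93,0.4,0,0,0.3],
    [0,0,0.5,0,0.3],
    [0,0,0.4,0,0.3]
  ]
}}

```text
t: 3.42
eef_pos: [548.3, -295.9, 235.1]
orientation: [[-0.086, 0.996, -0.001], [0.996, 0.086, 0.001], [0.001, -0.001, -1.0]]
ft_force: [0.2, -0.3, 0.3]
grip_width: 0.649
finger_force: 0.0
```

```bash
python3 - <<'E'
from plan import *
from meas import brim
im,d=capture("wrist"); P=world("wrist",d)
print(brim(P,122,np.array([547.5,-306.5])))
L=P[(P[:,2]>130)&(P[:,2]<195)&(np.hypot(P[:,0]-547.5,P[:,1]+306.5)<30)]
print(len(L),L[::max(1,len(L)//25)].round().astype(int).tolist())
save("w2",im)
plan(546.5,-303.5,215,5)
E
```

```text
(array([ 545.4, -304.7,   44.3]), np.float64(117.5))
2272 [[524, -300, 130], [529, -301, 143], [563, -305, 136], [562, -305, 143], [528, -301, 171], [531, -301, 177], [542, -295, 192], [531, -302, 182], [544, -300, 186], [562, -306, 172], [565, -307, 170], [536, -305, 186], [553, -304, 186], [546, -304, 189], [541, -306, 187], [544, -307, 188], [557, -308, 185], [549, -312, 187], [549, -316, 188], [553, -319, 190], [552, -323, 193], [556, -327, 192], [560, -329, 191], [554, -332, 191], [552, -333, 192], [550, -336, 193]]
t 3.475 J [-32.  18.  95.   0.  68. -37.] n 1
[[-0.15, -0.01, 0.27, -0.01, 1.0]]
```

View pics/w2.png

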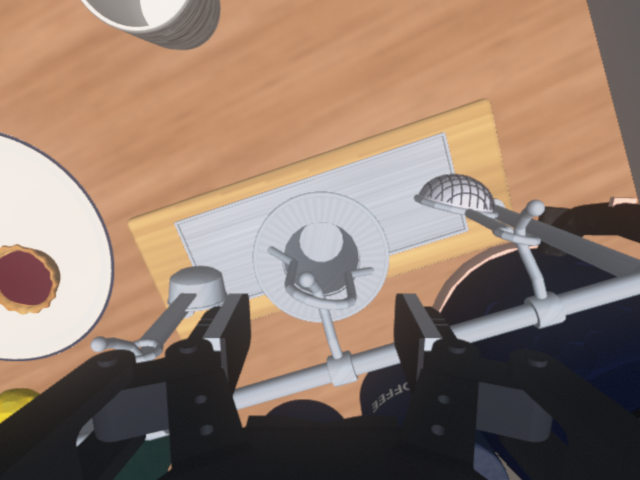

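The wrist view shows the infuser brim at (320,257), its loop legs at (285,265) and (358,272), the middle hook at (325,310) and the rail behind. This agrees with the fixed cameras to about 2 mm. I'll align and descend in two stages.

{"api": "drive_tool", "payload": {
  "series": [
    [-0.12,-0.04,0.1,0,0.3],
    [0,0,0.3,0,0.3],
    [0,0,0.2,0,0.3]
  ]
}}

```text
t: 3.85
eef_pos: [546.6, -303.1, 199.8]
orientation: [[-0.087, 0.996, 0.0], [0.996, 0.087, -0.0], [-0.0, 0.0, -1.0]]
ft_force: [-0.7, -0.6, -0.2]
grip_width: 0.65
finger_force: 0.0
```

{"api": "drive_tool", "payload": {
  "series": [
    [0,0,0.25,0,0.3],
    [0,0,0.25,0,0.3],
    [0,0,0.23,0,0.3],
    [0,0,0,0,0.3]
  ]
}}

```text
t: 4.35
eef_pos: [545.6, -302.5, 154.5]
orientation: [[-0.087, 0.996, -0.003], [0.996, 0.087, 0.002], [0.002, -0.003, -1.0]]
ft_force: [-0.1, 0.5, -0.9]
grip_width: 0.649
finger_force: 0.0
```

```bash
python3 - <<'E'
from h import *
s=sense();print(s["eef_pos"],s["ft_force"],s["finger_force"])
im,d=capture("wrist"); save("w3",im)
E
```

```text
[ 545.5751445  -302.50686099  154.4858609 ] [-0.1075501   0.48823996 -0.93589971] 0.0
```

View pics/w3.png

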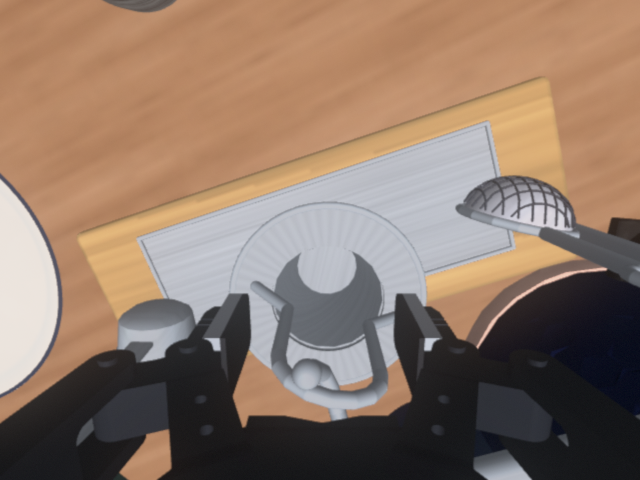

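Both loop legs, (283,320) and (378,340), lie between the pads and nothing is touching. Closing now.

{"api": "drive_tool", "payload": {
  "series": [
    [0,0,0,0,-0.4],
    [0,0,0,0,-1],
    [0,0,0,0,-1],
    [0,0,0,0,-1]
  ]
}}

```text
t: 4.9
eef_pos: [547.4, -303.7, 157.4]
orientation: [[-0.087, 0.996, 0.002], [0.996, 0.087, -0.001], [-0.001, 0.002, -1.0]]
ft_force: [0.3, 0.4, 3.4]
grip_width: 0.422
finger_force: 59.8
```

```bash
python3 - <<'E'
from h import *
im,d=capture("wrist"); save("w4",im)
P=world("wrist",d)
L=P[(P[:,2]>150)&(P[:,2]<176)&(np.hypot(P[:,0]-547,P[:,1]+304)<30)]
a=L[L[:,0]<546];b=L[L[:,0]>546]
print(len(a),len(b),np.median(a,0),np.median(b,0))
E
```

```text
1561 1693 [ 527.75008521 -299.29720621  165.41439252] [ 565.46226328 -294.91222886  164.94436973]
```

View pics/w4.png

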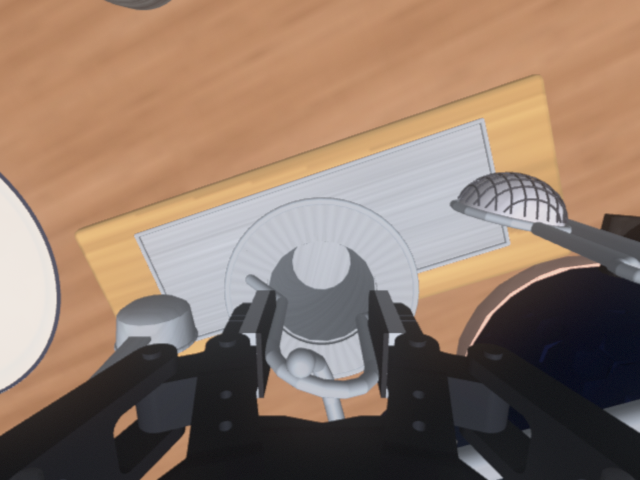

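The pads hold both legs, and the loop at (320,380) is still around the hook with similar skew. Lifting 40 mm straight up.

{"api": "drive_tool", "payload": {
  "series": [
    [0,0,-0.1,0,-1],
    [0,0,-0.2,0,-1],
    [0,0,-0.2,0,-1],
    [0,0,-0.2,0,-1],
    [0,0,0,0,-1]
  ]
}}

```text
t: 5.58
eef_pos: [547.7, -303.9, 200.5]
orientation: [[-0.087, 0.996, 0.003], [0.996, 0.087, -0.002], [-0.002, 0.003, -1.0]]
ft_force: [0.1, -0.3, -0.2]
grip_width: 0.423
finger_force: 59.9
```

```bash
python3 - <<'E'
from h import *
from meas import *
im,d=capture("wrist"); save("w5",im)
P=world("wrist",d); print(brim(P,160,np.array([546,-305.])))
L=P[(P[:,2]>225)&(P[:,2]<238)&(np.hypot(P[:,0]-547,P[:,1]+304)<30)]; print(len(L),L.mean(0) if len(L) else 0)
E
```

```text
(array([ 547.1, -306.4,   44.2]), np.float64(162.8))
4277 [ 546.55110696 -301.31275443  230.44199789]
```

View pics/w5.png

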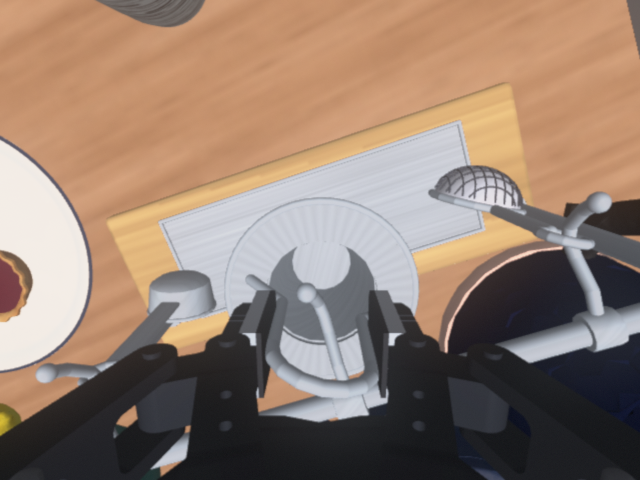

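The infuser rose with the gripper: brim at (322,285), loop clear above the hook tip at (308,293), and the strainer and scoop are still hanging. Now moving forward off the hook.

{"api": "drive_tool", "payload": {
  "series": [
    [0.25,-0.08,0,0,-1],
    [0.4,-0.13,0,0,-1],
    [0.5,-0.16,0,0,-1],
    [0.6,-0.45,-0.3,0,-1],
    [0,0,0,0,-1]
  ]
}}

```text
t: 6.25
eef_pos: [486.3, -200.0, 216.3]
orientation: [[-0.089, 0.996, -0.002], [0.996, 0.089, 0.002], [0.002, -0.002, -1.0]]
ft_force: [0.7, -0.5, -0.9]
grip_width: 0.421
finger_force: 60.1
```

```bash
cat > chk.py <<'E'
from plan import *
from meas import *
s=sense(); p=np.array(s["eef_pos"]); print(p.round(1))
im,d=capture("wrist"); P=world("wrist",d)
B=P[(np.abs(P[:,2]-(p[2]-38))<8)&(np.hypot(P[:,0]-p[0],P[:,1]-p[1])<50)]
A=np.c_[B[:,:2]-p[:2],np.ones(len(B))]; 
for _ in range(3):
    k=np.linalg.lstsq(A,B[:,2],rcond=None)[0]; r=np.abs(B[:,2]-A@k); A,B=A[r<2],B[r<2]
print("tilt deg x,y",np.degrees(k[:2]).round(1),"z brim top - tcp",k[2]-p[2],len(B))
b=brim(P,p[2]-38,p[:2],50); print("brim",b,"offset",(b[0][:2]-p[:2]).round(1))
L=P[(P[:,2]>p[2]-5)&(P[:,2]<p[2]+20)&(np.hypot(P[:,0]-p[0],P[:,1]-p[1])<25)]
print("rim wrist",rim(P))
im3,d3=capture("scene"); print("rim scene",rim(world("scene",d3)))
E
python3 - <<'E'
from chk import *
save("w6",np.hstack([cv2.resize(im,(400,300)),cv2.resize(im3,(400,300))]))
E
```

```text
[ 486.3 -200.   216.3]
tilt deg x,y [-0.4  0.1] z brim top - tcp -36.61194952034447 13317
brim (array([ 487.7, -204.2,   44.2]), np.float64(179.7)) offset [ 1.4 -4.2]
rim wrist (array([ 417.9, -136.6]), 2114)
rim scene (array([ 415., -133.]), 0)
```

View pics/w6.png

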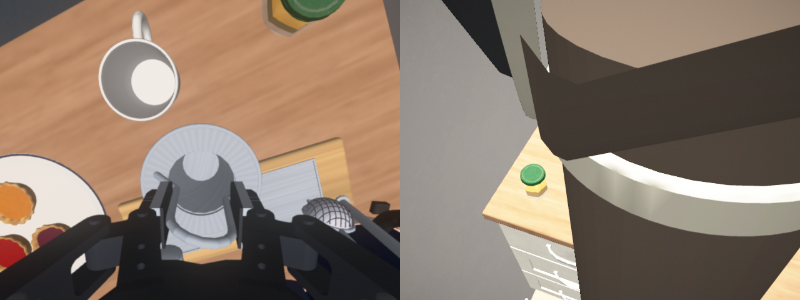

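The left half (wrist) shows the infuser held level with its brim at (200,180), and the mug at (140,80) with its handle away. The scene camera (right) is blocked by the arm. I'll refine the mug from near.

{"api": "drive_tool", "payload": {
  "series": [
    [0,-0.3,-0.05,0,-1],
    [0.15,-0.3,0,0,-1],
    [0,0,0,0,-1]
  ]
}}

```text
t: 6.72
eef_pos: [450.2, -197.2, 218.9]
orientation: [[-0.086, 0.996, -0.002], [0.996, 0.086, 0.001], [0.001, -0.002, -1.0]]
ft_force: [0.4, -0.1, -0.6]
grip_width: 0.427
finger_force: 60.2
```

```bash
cat > mug.py <<'E'
from chk import *
def edge(P,c,outer):
    M=P[(np.abs(P[:,2]-91)<4)&(np.hypot(P[:,0]-c[0],P[:,1]-c[1])<46)]
    a=np.degrees(np.arctan2(M[:,1]-c[1],M[:,0]-c[0])); r=np.hypot(M[:,0]-c[0],M[:,1]-c[1]);E=[]
    for k in range(-180,180,8):
        m=(a>=k)&(a<k+8)&~((a>60)&(a<120))
        if m.sum()>4: E.append(M[m][np.argmax(r[m]) if outer else np.argmin(r[m])][:2])
    E=np.array(E); f=least_squares(lambda q:np.hypot(E[:,0]-q[0],E[:,1]-q[1])-q[2],[*c,38],loss='soft_l1').x
    return f.round(1),len(E),np.percentile(M[:,2],[50,90]).round(1)
print("wrist",edge(P,(416,-135),1),edge(P,(416,-135),0))
c0=None
t=np.load("pics/top.npz")["d"]; Pt=world("top",t); print("top",edge(Pt,(416,-135),1),edge(Pt,(416,-135),0))
E
python3 mug.py
```

```text
[ 450.2 -197.2  218.9]
tilt deg x,y [-0.4  0.2] z brim top - tcp -36.30605660395452 13328
brim (array([ 451.4, -200.5,   44.3]), np.float64(182.6)) offset [ 1.2 -3.3]
rim wrist (array([ 417.5, -135.5]), 2109)
rim scene (array([ 415., -133.]), 0)
wrist (array([ 417.4, -135.6,   40.4]), 38, array([90.4, 91.6])) (array([ 417.6, -135.7,   36.9]), 38, array([90.4, 91.6]))
top (array([ 415.9, -133.8,   40.1]), 37, array([91.6, 93.7])) (array([ 415.7, -134.1,   37. ]), 37, array([91.6, 93.7]))
```

{"api": "drive_tool", "payload": {
  "series": [
    [0.45,-0.2,0,0,-1],
    [0.48,-0.2,0,0,-1],
    [0.2,-0.07,0.2,0,-1],
    [0,0,0.2,0,-1],
    [0,0,0,0,-1]
  ]
}}

```text
t: 7.45
eef_pos: [417.5, -132.3, 194.0]
orientation: [[-0.087, 0.996, -0.002], [0.996, 0.087, 0.001], [0.001, -0.002, -1.0]]
ft_force: [0.9, -0.6, -1.0]
grip_width: 0.421
finger_force: 60.2
```

```bash
python3 mug.py; python3 -c "
from h import *
im,d=capture('wrist'); im2,_=capture('top'); save('w7',np.hstack([cv2.resize(im,(400,300)),im2[150:450,140:540]]))"
```

```text
[ 417.5 -132.3  194. ]
tilt deg x,y [-0.4  0.2] z brim top - tcp -36.0238883811773 13276
brim (array([ 418. , -135.3,   44.2]), np.float64(158.0)) offset [ 0.5 -3. ]
rim wrist (array([ 416.6, -133.7]), 515)
rim scene (array([ 413.8, -133.6]), 207)
wrist (array([ 416.7, -135.5,   40.4]), 6, array([90.8, 91.8])) (array([ 418.6, -152.2,   52.5]), 6, array([90.8, 91.8]))
top (array([ 415.9, -133.8,   40.1]), 37, array([91.6, 93.7])) (array([ 415.7, -134.1,   37. ]), 37, array([91.6, 93.7]))
```

View pics/w7.png

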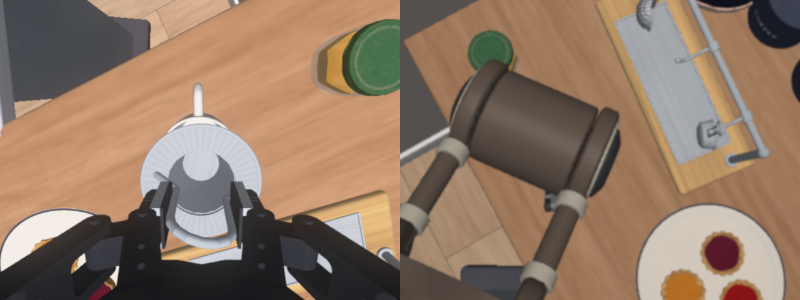

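The left half shows the brim centred over the mug, whose rim edge shows at (200,120), within about 1 mm. The top crop shows the strainer and scoop still hanging. Lowering.

{"api": "drive_tool", "payload": {
  "series": [
    [0,-0.02,0.2,0,-1],
    [0,0,0.2,0,-1],
    [0,0,0.2,0,-1],
    [0,0,0.2,0,-1],
    [0,0,0,0,-1]
  ]
}}

```text
t: 8.28
eef_pos: [415.5, -131.6, 146.0]
orientation: [[-0.087, 0.996, -0.003], [0.996, 0.087, 0.001], [0.002, -0.003, -1.0]]
ft_force: [-1.2, 0.7, -0.1]
grip_width: 0.424
finger_force: 60.2
```

{"api": "drive_tool", "payload": {
  "series": [
    [0,0,0.07,0,-1],
    [0,0,0.07,0,-1],
    [0,0,0.05,0,-1],
    [0,0,0,0,-1]
  ]
}}

```text
t: 8.78
eef_pos: [416.6, -132.0, 135.9]
orientation: [[-0.087, 0.996, -0.0], [0.996, 0.087, 0.0], [0.0, -0.0, -1.0]]
ft_force: [0.5, 0.6, -0.5]
grip_width: 0.419
finger_force: 60.2
```

{"api": "drive_tool", "payload": {
  "series": [
    [0,0,0.035,0,-1],
    [0,0,0.025,0,-1],
    [0,0,0,0,-1]
  ]
}}

```text
t: 9.15
eef_pos: [416.6, -132.1, 132.4]
orientation: [[-0.087, 0.996, -0.0], [0.996, 0.087, 0.0], [0.0, -0.0, -1.0]]
ft_force: [-0.5, 0.3, -1.6]
grip_width: 0.424
finger_force: 60.2
```

```bash
python3 mug.py|head -4; python3 -c "
from h import *
for i in range(3): print(np.round(sense()['ft_force'],1),np.round(sense()['eef_pos'],1)); capture('wrist')"
```

```text
[ 416.6 -132.1  132.4]
tilt deg x,y [-0.4  0.1] z brim top - tcp -36.6147140306842 13375
brim (array([ 416.7, -135. ,   44.3]), np.float64(95.8)) offset [ 0.1 -2.9]
rim wrist (array([ 416.5, -134.6]), 14450)
[0.5 0.3 0.1] [ 416.7 -132.1  132.5]
[-0.5  0.1 -1.2] [ 416.7 -132.1  132.5]
[ 0.8  0.5 -0.3] [ 416.8 -132.1  132.5]
```

Brim top is at 95.8, and the seated value is about 94–95. Stepping down by small amounts until contact shows.

{"api": "drive_tool", "payload": {
  "series": [
    [0,0,0.02,0,-1],
    [0,0,0,0,-1]
  ]
}}

```text
t: 9.65
eef_pos: [416.6, -132.1, 131.2]
orientation: [[-0.087, 0.996, -0.0], [0.996, 0.087, 0.0], [0.0, -0.0, -1.0]]
ft_force: [-0.3, -0.4, -1.4]
grip_width: 0.415
finger_force: 60.2
```

{"api": "drive_tool", "payload": {
  "series": [
    [0,0,0.02,0,-1],
    [0,0,0,0,-1]
  ]
}}

```text
t: 9.9
eef_pos: [416.8, -132.2, 130.2]
orientation: [[-0.087, 0.996, 0.0], [0.996, 0.087, -0.0], [-0.0, 0.0, -1.0]]
ft_force: [-0.1, 0.9, 1.3]
grip_width: 0.423
finger_force: 60.4
```

{"api": "drive_tool", "payload": {
  "series": [
    [0,0,0.02,0,-1],
    [0,0,0,0,-1]
  ]
}}

```text
t: 10.15
eef_pos: [417.1, -132.3, 130.0]
orientation: [[-0.087, 0.996, 0.0], [0.996, 0.087, -0.0], [-0.0, 0.0, -1.0]]
ft_force: [-2.9, 0.9, 7.9]
grip_width: 0.424
finger_force: 61.0
```

Contact at 8 N upward, at the expected height. It is seated, so I'll release and then rise straight up.

{"api": "drive_tool", "payload": {
  "series": [
    [0,0,-0.01,0,-0.05],
    [0,0,0,0,0.1],
    [0,0,0,0,0.3],
    [0,0,0,0,0.3]
  ]
}}

```text
t: 10.65
eef_pos: [416.6, -132.0, 129.3]
orientation: [[-0.087, 0.996, -0.0], [0.996, 0.087, 0.0], [0.0, -0.0, -1.0]]
ft_force: [0.4, -0.1, 0.2]
grip_width: 0.649
finger_force: 0.0
```

```bash
python3 mug.py|head -4; python3 -c "
from h import *
im,d=capture('wrist'); save('w8',im)"
```

```text
[ 416.6 -132.   129.3]
tilt deg x,y [-0.1  0.3] z brim top - tcp -35.77895747915832 14920
brim (array([ 417.1, -135.6,   44.4]), np.float64(93.5)) offset [ 0.5 -3.6]
rim wrist (array([ 417.1, -134.9]), 16002)
```

View pics/w8.png

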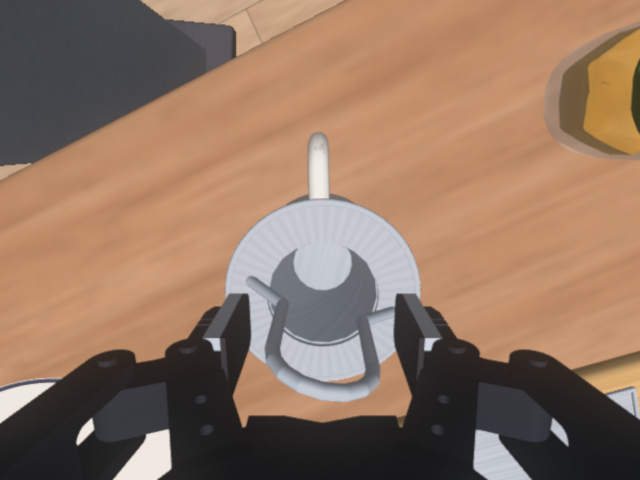

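The infuser is free of the pads and seated, with its brim at (322,290), level and centred on the mug. The loop is upright between the open fingers. Rising clear.

{"api": "drive_tool", "payload": {
  "series": [
    [0,0,-0.2,0,0.3],
    [0,0,-0.5,0,0.3],
    [0,0,-0.9,0,0.3],
    [0,0,-0.9,0,0.3],
    [0,0,0,0,0.3]
  ]
}}

```text
t: 11.42
eef_pos: [420.2, -133.6, 285.9]
orientation: [[-0.087, 0.996, 0.012], [0.996, 0.087, -0.005], [-0.006, 0.011, -1.0]]
ft_force: [0.6, 1.2, 0.2]
grip_width: 0.646
finger_force: 0.0
```

{"api": "drive_tool", "payload": {
  "series": [
    [0.8,0,0,0,0.3],
    [0.9,0,0,0,0.3],
    [0.9,0,0,0,0.3],
    [0.9,0,0,0,0.3],
    [0.9,0,0,0,0.3]
  ]
}}

```text
t: 12.05
eef_pos: [392.9, 132.4, 279.1]
orientation: [[-0.087, 0.996, -0.0], [0.996, 0.087, -0.0], [-0.0, -0.0, -1.0]]
ft_force: [0.7, 1.1, 0.2]
grip_width: 0.647
finger_force: 0.0
```

```bash
python3 - <<'E'
from meas import *
for n in("top","scene"):
    im,d=capture(n); P=world(n,d); print(n,brim(P,94.5,np.array([416,-134.]),50))
    for l in("infuser_brim","strainer","scoop","honey_jar"):
        for o in outline_of(l,n)[:1]: Q=world(n,d,o["region"]); print(l,round(o["score"],2),np.median(Q,0).round())
    if n=="top": t=im
save("end",np.hstack([t[150:450,140:540],im[100:400,140:540]]))
E
```

```text
top (array([ 416.7, -134.8,   44.6]), np.float64(95.2))
infuser_brim 0.76 [ 416. -135.   95.]
strainer 0.66 [ 636. -260.  111.]
scoop 0.67 [ 452. -344.  103.]
honey_jar 0.61 [574. -31.  84.]Traceback (most recent call last):
  File "<stdin>", line 3, in <module>
  File "meas.py", line 15, in brim
    E=np.array(E); r=least_squares(lambda q:np.hypot(E[:,0]-q[0],E[:,1]-q[1])-q[2],[*c0,43.5],loss='soft_l1').x
                     ~~~~~~~~~~~~~^^^^^^^^^^^^^^^^^^^^^^^^^^^^^^^^^^^^^^^^^^^^^^^^^^^^^^^^^^^^^^^^^^^^^^^^^^^
    return func(*args, **kwargs)
    vector_fun = VectorFunction(
        fun_wrapped,
    ...<6 lines>...
        workers=workers
    )
    self._update_fun()
    ~~~~~~~~~~~~~~~~^^
    self.f = self.fun_wrapped(xp_copy(self.x))
             ~~~~~~~~~~~~~~~~^^^^^^^^^^^^^^^^^
    return np.atleast_1d(self.fun(x))
                         ~~~~~~~~^^^
    return self.f(x, *self.args, **self.kwargs)
           ~~~~~~^^^^^^^^^^^^^^^^^^^^^^^^^^^^^^
  File "meas.py", line 15, in <lambda>
    E=np.array(E); r=least_squares(lambda q:np.hypot(E[:,0]-q[0],E[:,1]-q[1])-q[2],[*c0,43.5],loss='soft_l1').x
                                                     ~^^^^^
IndexError: too many indices for array: array is 1-dimensional, but 2 were indexed
```

The top camera puts the brim at (416.7, -134.8) with its top at 95, level on the mug. The strainer, scoop and jar are where they were. The error only came from the scene camera, which the arm blocks. Handing in.

```bash
python3 -c "
from cell import *
print(hand_in())"
```

```text
the job is handed in; nothing more can be done
None
```

The infuser is seated in the mug, brim level on the rim and loop upright; the strainer and scoop are still hanging and the honey jar is where it was, and the job was handed in at about 12 s (no verdict was shown).

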